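# Let the air back into the vacuum unit

### The arm

A 6-joint arm with a two-finger parallel gripper is mounted at the origin on the work surface. World frame = base frame: x ahead of the robot, y to its left, z up, the work surface at z = 0. Lengths are in m, angles in degrees, forces in N, time in s.
With the tool pointing down it reaches from about 0.375 to 0.75 m from the base axis. Payload 9 kg.
Tool frame: the origin (TCP) lies on the centre line of the jaws, within the pads' length; the fingertips stand robot.tip_reach ahead of it and the grasp point (between the pads) lies 6 mm ahead of it (robot.tip_reach is the distance from the TCP to the fingertips, in m); z points along the fingers, y is the line along which they close (so a half turn about z gives the same grasp; the last joint's range is limited). The gripper opens to 85 mm and grips with 20 to 120 N. Pads are 22 mm wide; open, the fingers measure 114 mm over their backs; the gripper's body (76 mm by 85 mm) begins 54 mm behind the grasp point. The pads swing forward as they close: fully open they stand 13 mm farther back than shut.
Start: joints at [55.308, 5.964, 5.575, 89.605, 0, 77.527], TCP at [0.227, 0.555, 0.256] pointing down, gripper open.
Joint ranges: [-171.21, 171.21], [-48.23, 106.86], [-62.78, 66.21], [-105.2, 120.99], [-86.42, 89.51], [-180, 180]. Speed limits (degrees/s): [127.2, 127.2, 147.25, 180, 180, 180].

### API

Orientations are given as a 3x3 rotation matrix whose columns are the frame's x, y, z axes.
In Python, from workcell import robot gives the robot as it stands. The module is installed in compiled form; this text tells all that it offers.
- The arm moves only by the tool apply_moves, never from a script. Its argument "steps" is a list of rows, each a list of 7 numbers: the shift along the tool's x, y, z in mm, then the turn, a rotation vector about the tool's x, y, z in rad, then the gripper's target within -1 to 1 (fully open at 1, half-way at 0, shut at -1). A call has exactly 5 rows; each row is the pose to reach, as a shift and turn from the pose commanded when the call began, along the tool's axes at that moment; what a row does not reach only later rows make up. A row lasts 1/12 s, in which the tool goes at most 41.7 mm and 7.16 degrees, less where a joint would pass 70% of its speed; a pose out of reach is approached as far as the arm can. A call with a gripper value outside its range is refused whole. The fingers move at their own pace and stop on an object; "squeeze" is the grip in N (left out, the last holds). Time passes only in rows, so rows that repeat a pose let the fingers close, or fill a call up. It gives the time, the measured TCP pose, the force, the opening and the grip force at its end, in the units of the state.
- robot.get_obs(): the state, without advancing time (a new reading comes with each control period).
- robot.read_camera(name): name is "side" or "top" or "wrist"; returns (picture, depth): 384x512x3 uint8, red, green, blue; 384x512 float32, m along the optical axis (not along the pixel's ray), 0 where there is no reading.
- robot.camera_model(name): a dict with "K" (3x3 intrinsics, pixels), "k1" (the pictures are not rectified: a ray, as slopes to the right and down, at radius r is drawn at 1 + k1 r^2 times it, then the intrinsics apply), "origin" and "orientation" of the camera in the world; the wrist camera has in their place "tool_from_camera" (4x4, takes a point from camera to tool coordinates, whose origin is the TCP and whose axes are the flange's). Camera axes: x right, y up, looking along -z (the intrinsics and any distortion apply to the point x, -y, -z); pixel columns grow to the right and rows downward; lengths in m; the calibration is good to about 2 mm. A picture is of the moment at which its call begins: read the wrist's pose just before it. camera_model takes no time and is no camera call.
- robot.finish_job(): hands the job in; it is judged then, once.
The state is a dict: "time_s": time; "joint_positions": joint angles; "qd": joint speeds; "joint_torque": joint torques, N m; "eef_pos": TCP position; "tool_rot": TCP orientation; "force": force on the tool from outside, world axes, zero at the start; "ft_torque": the same for the moment, N m; "grip_width": opening from 0.0 (shut) to 1.0 (fully open); "grasp_force": force on a finger pad.
Only numpy, scipy, OpenCV 4.12 (cv2) and the standard library are available. Lean on these libraries where they do the work, as an engineer would, in place of code of your own. Each camera call takes 0.05 s, during which the arm holds its last target. There are 200 camera calls.

### The job

The boxed mould under the clear dome has been de-aired, so shut the vacuum unit down: first switch its pump off, then pull the black vent knob out to its click, leave it out for about three seconds so that the air can come in, and push it fully home again. Leave the shaker switch and the dome as they are, and do not disturb the other things lying about.

Things in the scene. Friction and masses are not known exactly. Their poses are not given: they have to be found in the camera images.
- unit: bench vacuum unit: grey steel box 300 (its x) x 420 (its y) x 150 mm high with a flat steel deck, fixed to the table; origin at the centre of its underside, z up, its front (-x) more or less to the robot. In its frame: vent knob at x 5, y 130, pump switch at x -100, y 165, a fixed moisture trap (clear bowl, alloy head, 46 mm wide, 60 mm tall) at x 100, y 140 with a brass pipe to y 70
- vent_grip (a point): centre of the vent knob's grip, on its axis, 31 mm above the deck at home; rises with the knob. Black fluted round knob, 36 mm wide, underside 16 and top 44 mm above the deck at home, on an upright 12 mm stem. Under it a collar 38 mm wide, 4 high, and a bush 22 mm wide, 11 high. At least 60 mm free to either side of it along the unit's y
- vent (a joint): vent knob: 0 = fully home (shut), 0.016 m = pulled straight up to its detent (open), with stops at both ends. About 7 N up starts it from home, less as it rises; from about two thirds out it snaps to its detent by itself and stays out when let go. Going back is alike, about 6 N down
- pump_tip (a point): centre of the end of the pump switch's bat, about 36 mm above the deck. Of the two equal toggles on the black strip along the deck's front it is the one nearest the unit's left (+y) edge. Steel bat 28 mm long from its pivot (9 mm above the deck), 6 to 9 mm thick, in a fixed bush 13 mm wide, 10 high (nut 21 wide, 4 high)
- pump (a joint): pump switch: 0 rad = on, the bat leaning 18 degrees away from the front (to the unit's +x), as it starts; 0.64 rad = off, leaning 18 degrees to the front (the unit's -x). A spring snaps it over past the centre (0.32 rad); 2 to 3 N at its end moves it.
- shaker_tip (a point): centre of the end of the shaker switch's bat: the other toggle of the pair, equal to the pump switch and 70 mm to its right (-y), nearer the dome. It leans to the front (off) and must be left so
- shaker (a joint): shaker switch: 0 rad = off (leaning to the front, the unit's -x), 0.64 rad = on (leaning away). To be left at 0.
- dome: clear plastic dome standing loose on the rubber mat of the deck at the unit's x 0, y -90 mm; 191 mm wide at its foot, 180 mm above, 170 mm tall with the black lifting knob on top; origin at the centre of its foot. A boxed mould is seen inside. To be left in place
- pot: white plastic mixing pot, 48 mm wide, 45 mm tall, standing on the deck near its front between switches and dome; origin at the centre of its foot; bystander
- claytool: wooden clay-modelling knife 190 mm long, 19 mm wide, 10 mm thick lying on the deck along its far edge behind the dome; origin under its middle; bystander
- jar: green glass jar with a black lid, 60 mm wide, 85 mm tall, on the table left of the unit; origin at the centre of its foot; bystander
- tub: big white tub with a blue band and a lid, 174 mm wide, 159 mm tall, left of the unit; origin at the centre of its foot; bystander
- tray: foil tray 200 x 130 x 35 mm, right of the unit; origin at the centre of its underside; bystander
- mug: blue mug 80 mm wide, 92 mm tall, in front of the unit; origin at the centre of its foot; bystander
- brush: wooden brush 200 mm long lying on the table in front of the unit; origin under its middle; bystander
- books: two stacked books, 150 x 210 x 32 mm, on the table far to the left; origin at the centre of the underside; bystander
Mind the look-alikes: they are no part of the job. What is shaped like the dome but green or red is not meant.

How it is judged (in metres and radians):
On the way, in this order (a step that is already met when the one before it is completed fails the run):
1. the pump is switched off, the vent knob still home (value of joint pump above 0.52 rad and value of joint vent below 0.003 m), for 0.2 s.
2. the vent knob is out at its detent and stays out for about three seconds (at least 2.5) (value of joint vent above 0.013 m and value of joint pump above 0.52 rad), for 2.5 s.
At the end, for the whole second after the job is handed in: the pump switch is off (beyond 0.52 of 0.64 rad), the vent knob fully home (within 2 mm) and at rest, the shaker switch still off (under 0.12 rad), the dome upright within 15 mm of its place and every bystander within 30 mm of its own (value of joint vent below 0.002 m and value of joint pump above 0.52 rad and value of joint shaker below 0.12 rad and velocity of joint vent below 0.005 m/s and distance of dome from where it was at the start of the episode below 0.015 m and angle between dome's own z axis and vertical below 0.1 rad and distance of each of pot, claytool, jar, tub, tray, mug, brush, books from where it was at the start of the episode below 0.03 m); the robot touches nothing.
It fails at once if the vent is pulled (more than 6 mm) while the pump switch is still on (value of joint vent above 0.006 m and value of joint pump below 0.32 rad).
It fails at once if the shaker switch is thrown (value of joint shaker above 0.32 rad).
It fails at once if the dome is shifted by more than 15 mm or tipped (distance of dome from where it was at the start of the episode above 0.015 m or angle between dome's own z axis and vertical above 0.1 rad).
It fails at once if a bystander is shifted by more than 30 mm (distance of any of pot, claytool, jar, tub, tray, mug, brush, books from where it was at the start of the episode above 0.03 m).
It also fails if it takes over 51 s, if anything falls off the work surface, if the arm or the gripper's body presses on something with over 40 N, if the wrist force passes 120 N, or if a joint passes its speed limit or range.

## Working session

There is one attempt and no reset: what is moved stays moved. The work goes in short steps, Python scripts to look and compute and a tool call to move; the robot and the scene stay as the last step left them, time stands still between calls to the robot, and variables do not carry over. Pictures are saved under pics/ and viewed, at most 10 in all, crops included, and the job is handed in when it is done.

Besides the shell and the picture viewer there is one more tool, called as name(argument=value, ...) on one line, values as JSON. apply_moves: Moves the arm, as the interface text tells. Its arguments: {"type":"object","properties":{"steps":{"type":"array"},"squeeze":{"type":"number"}},"required":["steps"]}

```bash
mkdir -p pics; cat > h.py <<'E'
import numpy as np, cv2
from workcell import robot
def shot(n):
    o=robot.get_obs(); p,d=robot.read_camera(n); m=robot.camera_model(n)
    if n=="wrist":
        T=np.eye(4);T[:3,:3]=np.array(o["tool_rot"]).reshape(3,3);T[:3,3]=o["eef_pos"];T=T@np.array(m["tool_from_camera"])
    else:
        T=np.eye(4);T[:3,:3]=np.array(m["orientation"]).reshape(3,3);T[:3,3]=m["origin"]
    np.savez(f"{n}.npz",p=p,d=d,K=m["K"],k1=m["k1"],T=T); return p,d
def rays(n,uv):
    z=np.load(f"{n}.npz");uv=np.array(uv,float).reshape(-1,1,2)
    s=cv2.undistortPoints(uv,z["K"],np.array([float(z["k1"]),0,0,0,0]))[:,0]
    return np.c_[s[:,0],-s[:,1],-np.ones(len(s))]@z["T"][:3,:3].T, z["T"][:3,3], z
def onplane(n,uv,h):
    r,o,_=rays(n,uv); return o+r*((h-o[2])/r[:,2])[:,None]
def pts(n,uv):
    r,o,z=rays(n,uv);d=np.array([z["d"][int(v),int(u)] for u,v in uv]);return o+r*d[:,None]
def project(n,P):
    z=np.load(f"{n}.npz");T=np.linalg.inv(z["T"]);P=np.atleast_2d(P)@T[:3,:3].T+T[:3,3]
    s=P[:,:2]*[1,-1]/-P[:,2:];s=s*(1+float(z["k1"])*(s**2).sum(1))[:,None]
    return s*[z["K"][0,0],z["K"][1,1]]+z["K"][:2,2]
def save(f,p,k=1): cv2.imwrite(f,cv2.resize(p[...,::-1],None,fx=k,fy=k,interpolation=cv2.INTER_CUBIC))
E
python3 - <<'E'
from h import *
t,_=shot("top");s,_=shot("side")
save("pics/top.png",t,1.5);save("pics/side.png",s,1.5)
o=robot.get_obs();print(o,robot.tip_reach)
for n in("top","side"):print(np.load(n+".npz")["T"].round(3))
E
```

```text
{'time_s': 0.1, 'joint_positions': array([ 5.53072873e+01,  5.99525299e+00,  5.53192674e+00,  8.96067495e+01,
       -1.24410414e-03,  7.75275023e+01]), 'qd': array([-0.05323319, -0.10560139,  0.10257004,  0.00243933, -0.08539908,
       -0.03344195]), 'joint_torque': array([ 5.93142191e-03, -5.58205819e+01,  5.04720390e+01,  1.30587100e-02,
       -2.88522569e-04,  1.25158243e-05]), 'eef_pos': array([0.22672498, 0.55520883, 0.25560347]), 'tool_rot': array([[-9.25737140e-01,  3.78167010e-01, -6.78277383e-04],
       [ 3.78167540e-01,  9.25736612e-01, -1.01797264e-03],
       [ 2.42942539e-04, -1.19887757e-03, -9.99999252e-01]]), 'force': array([ 0.35316871, -0.00170745,  0.42427649]), 'ft_torque': array([ 0.01900304,  0.03647815, -0.04177229]), 'grasp_force': 0.0, 'grip_width': 0.998984352180424} 0.025
[[ 1.20e-02  9.81e-01 -1.94e-01  2.49e-01]
 [-1.00e+00  1.20e-02 -3.00e-03 -1.90e-02]
 [-1.00e-03  1.94e-01  9.81e-01  1.45e+00]
 [ 0.00e+00  0.00e+00  0.00e+00  1.00e+00]]
[[-0.999  0.047 -0.014  0.486]
 [-0.049 -0.945  0.324  0.359]
 [ 0.002  0.325  0.946  1.24 ]
 [ 0.     0.     0.     1.   ]]
```

View pics/top.png

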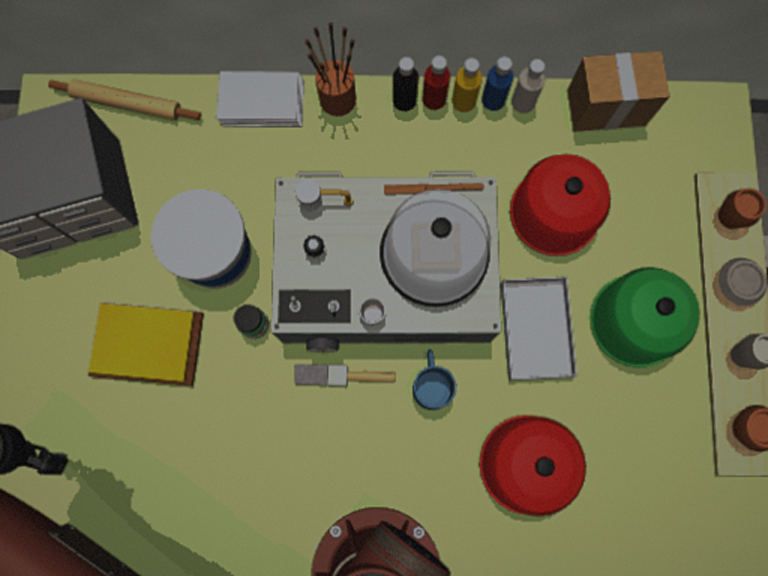

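View pics/side.png

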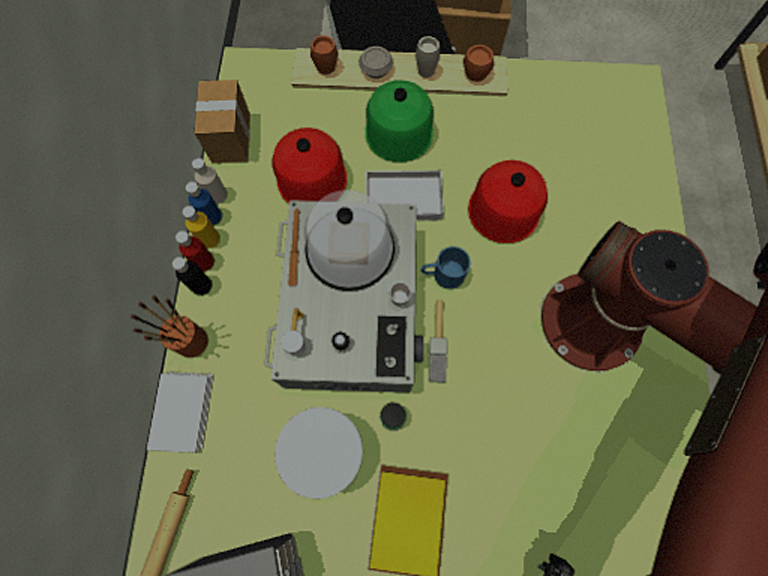

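In the top view the deck spans (273,178) to (498,335). The vent knob is at (314,246). The two toggles on the black strip are at (294,304), nearest the left edge and so the pump, and at (334,306), nearer the dome and so the shaker. The clear dome is at (437,245); the red and green domes are look-alikes. I'll confirm the toggles in a crop and measure.

```bash
python3 - <<'E'
from h import *
a=np.load("top.npz")["p"][105:240,170:345];b=np.load("side.npz")["p"][130:265,170:300]
A=cv2.resize(a,None,fx=4,fy=4,interpolation=cv2.INTER_CUBIC);save("pics/c1.png",A)
B=cv2.resize(b,None,fx=4.4,fy=4.4,interpolation=cv2.INTER_CUBIC);save("pics/c2.png",B)
print("knob top",onplane("top",[(314/1.5,244/1.5)],.194),onplane("side",[(341/1.5,340/1.5)],.194))
uv=[(280/1.5,184/1.5),(492/1.5,184/1.5),(490/1.5,325/1.5),(281/1.5,327/1.5)]
print(onplane("top",uv,.15),pts("top",uv))
E
```

```text
knob top [[0.59066701 0.11751409 0.194     ]] [[0.59044016 0.12376997 0.194     ]]
[[ 0.71902546  0.19042702  0.15      ]
 [ 0.7238815  -0.20961366  0.15      ]
 [ 0.45475687 -0.2016063   0.15      ]
 [ 0.44643082  0.17717578  0.15      ]] [[ 0.71873823  0.19029873  0.15079498]
 [ 0.72564489 -0.21032068  0.14516927]
 [ 0.45482186 -0.20166396  0.14958874]
 [ 0.44678251  0.17752649  0.14768025]]
```

View pics/c1.png

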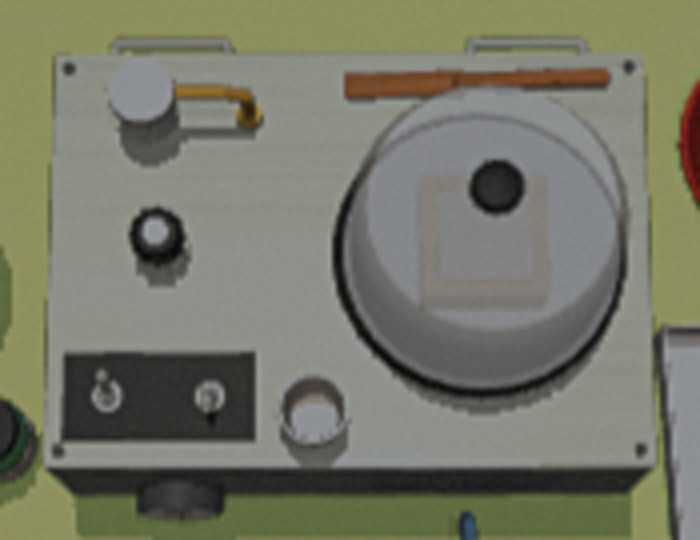

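View pics/c2.png

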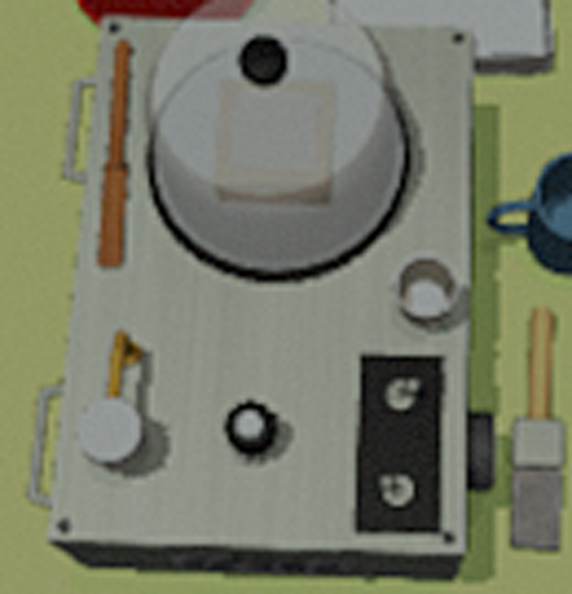

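The crop confirms it. The pump toggle at crop (107,396) is leaning away, so it is on. The shaker at (209,396) leans to the front. The knob is at (157,232). Next I fit the unit pose from the four corner screws in both views.

```bash
python3 - <<'E'
from h import *
f=lambda l,k,o:[((u+.5)/k-.5+o[0],(v+.5)/k-.5+o[1]) for u,v in l]
St=onplane("top",f([(69,69),(628,67),(641,450),(58,451)],4,(170,105)),.15)
Ss=onplane("side",f([(64,526),(112,28),(459,38),(447,538)],4.4,(170,130)),.15)
print(St,Ss)
R0=[]
for n,S in("t",St),("s",Ss),("m",(St+Ss)/2):
    a=(S[0]-S[1])+(S[3]-S[2]); yaw=np.arctan2(-a[0],a[1]); c=S.mean(0)
    U=lambda x,y,z:(c[:2]+np.array([[np.cos(yaw),-np.sin(yaw)],[np.sin(yaw),np.cos(yaw)]])@[x,y]).round(4)
    print(n,np.degrees(yaw),c.round(4),"knob",U(.005,.13,0),"pump pivot",U(-.1,.165,0),"shaker",U(-.1,.095,0))
print("knob top",onplane("top",f([(156,233)],4,(170,105)),.194),onplane("side",f([(252,423)],4.4,(170,130)),.194))
print("pump bush",onplane("top",f([(107,396),(209,396)],4,(170,105)),.158),onplane("side",f([(397,490),(402,394)],4.4,(170,130)),.158))
print("pump tip",onplane("top",f([(101,377)],4,(170,105)),.186))
E
```

```text
[[ 0.72139277  0.1899378   0.15      ]
 [ 0.72768152 -0.20578051  0.15      ]
 [ 0.45359882 -0.21032637  0.15      ]
 [ 0.44803591  0.18598754  0.15      ]] [[ 0.72412384  0.19226807  0.15      ]
 [ 0.73275357 -0.20311248  0.15      ]
 [ 0.45710833 -0.20805157  0.15      ]
 [ 0.451912    0.18713473  0.15      ]]
t 0.8572872347601346 [ 0.5877 -0.01    0.15  ] knob [0.5907 0.12  ] pump pivot [0.4852 0.1534] shaker [0.4863 0.0834]
s 1.0019319058893246 [ 0.5915 -0.0079  0.15  ] knob [0.5942 0.1221] pump pivot [0.4886 0.1553] shaker [0.4898 0.0853]
m 0.9295440866090862 [ 0.5896 -0.009   0.15  ] knob [0.5925 0.1211] pump pivot [0.4869 0.1544] shaker [0.488  0.0844]
knob top [[0.59006638 0.11939934 0.194     ]] [[0.59203254 0.12097662 0.194     ]]
pump bush [[0.48499782 0.15295863 0.158     ]
 [0.48585723 0.08363143 0.158     ]] [[0.48893575 0.15615525 0.158     ]
 [0.48866563 0.08589961 0.158     ]]
pump tip [[0.49269826 0.15370353 0.186     ]]
```

apply_moves(steps=[[-30,-18,0,0,0,-0.1,-1],[-60,-36,0,0,0,-0.2,-1],[-90,-54,0,0,0,-0.3,-1],[-120,-72,0,0,0,-0.403,-1],[-150,-90,0,0,0,-0.403,-1]], squeeze=40)

```text
time_s: 0.52
eef_pos: [0.3322, 0.414, 0.2559]
tool_rot: [[-1.0, -0.022, -0.0], [-0.022, 1.0, -0.0], [0.0, -0.0, -1.0]]
force: [0.3, -0.2, -0.4]
grip_width: 0.297
grasp_force: 0.0
```

```bash
cat >> h.py <<'E'
def go(x,y,z,yaw=0.93):
    from scipy.spatial.transform import Rotation as Ro
    o=robot.get_obs();R=np.array(o["tool_rot"]).reshape(3,3);c,s=np.cos(np.radians(yaw)),np.sin(np.radians(yaw))
    G=np.array([[-c,-s,0],[-s,c,0],[0,0,-1]])
    print(o["time_s"],"pos",o["eef_pos"].round(4),"shift mm",(1000*R.T@(np.array([x,y,z])-o["eef_pos"])).round(1),"turn",Ro.from_matrix(R.T@G).as_rotvec().round(4),"F",o["force"].round(1),"w",round(o["grip_width"],3),"q",o["joint_positions"].round(0))
E
python3 -c "
from h import *
go(.524,.154,.256)"
```

```text
0.5167 pos [0.3322 0.414  0.2559] shift mm [-1.860e+02 -2.642e+02 -1.000e-01] turn [-0.0003 -0.0004  0.0059] F [ 0.3 -0.2 -0.4] w 0.297 q [37. -6. -7. 90.  0. 36.]
```

apply_moves(steps=[[-23,-33,0,0,0,0.006,-1],[-46,-66,0,0,0,0.006,-1],[-69,-99,0,0,0,0.006,-1],[-92,-132,0,0,0,0.006,-1],[-115,-165,0,0,0,0.006,-1]])

```text
time_s: 0.93
eef_pos: [0.4498, 0.2504, 0.2561]
tool_rot: [[-1.0, -0.009, -0.0], [-0.009, 1.0, 0.0], [0.0, 0.0, -1.0]]
force: [0.8, 0.9, 1.3]
grip_width: -0.005
grasp_force: 0.0
```

apply_moves(steps=[[-23,-33,0,0,0,0,-1],[-46,-66,0,0,0,0,-1],[-69,-97,0,0,0,0,-1],[-69,-97,0,0,0,0,-1],[-69,-97,0,0,0,0,-1]])

```text
time_s: 1.35
eef_pos: [0.5197, 0.1541, 0.2556]
tool_rot: [[-1.0, -0.006, -0.001], [-0.006, 1.0, 0.0], [0.001, 0.0, -1.0]]
force: [-0.6, 0.7, 0.4]
grip_width: 0.004
grasp_force: 0.0
```

```bash
python3 - <<'E'
from h import *
go(.524,.154,.197)
w,d=shot("wrist");t,_=shot("top")
A=np.hstack([cv2.resize(w,(533,400)),cv2.resize(t[130:240,170:245],(267,400))]);save("pics/w1.png",A)
print(project("wrist",[[.4955,.154,.186],[.478,.085,.186],[.592,.1205,.194]]))
E
```

```text
1.35 pos [0.5197 0.1541 0.2556] shift mm [-4.3 -0.1 58.6] turn [ 0.0001 -0.0013 -0.0105] F [-0.6  0.7  0.4] w 0.004 q [ 3. -4. -5. 90.  0.  2.]
[[258.4713087  183.50989074]
 [139.01770211 153.95165419]
 [207.32352188 325.2353319 ]]
```

View pics/w1.png

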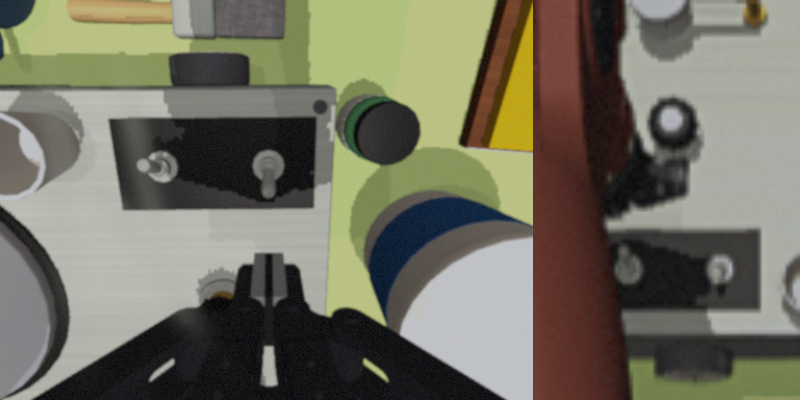

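In the wrist view the pump tip sits at (257,183), where (258,183) was predicted, so the calibration holds. The shut fingers are behind the bat. Now I go down behind it.

apply_moves(steps=[[-5,0,10,0,0,-0.01,-1],[-5,0,30,0,0,-0.01,-1],[-5,0,45,0,0,-0.01,-1],[-5,0,57,0,0,-0.01,-1],[-5,0,57,0,0,-0.01,-1]])

```text
time_s: 1.87
eef_pos: [0.5224, 0.1567, 0.1961]
tool_rot: [[-1.0, -0.021, -0.004], [-0.021, 1.0, -0.0], [0.004, 0.0, -1.0]]
force: [-0.2, 0.3, -0.1]
grip_width: -0.002
grasp_force: 0.0
```

apply_moves(steps=[[5,0,0,0,0,0,-1],[11,0,0,0,0,0,-1],[17,0,0,0,0,0,-1],[20,0,0,0,0,0,-1],[22,0,0,0,0,0,-1]])

```text
time_s: 2.28
eef_pos: [0.503, 0.1556, 0.2015]
tool_rot: [[-1.0, -0.019, 0.005], [-0.019, 1.0, 0.0], [-0.005, 0.0, -1.0]]
force: [3.7, -0.5, 2.7]
grip_width: -0.0
grasp_force: 1.6
```

apply_moves(steps=[[2,0,0,0,0,0,-1],[4,0,0,0,0,0,-1],[5,0,0,0,0,0,-1],[5,0,0,0,0,0,-1],[5,0,0,0,0,0,-1]])

```text
time_s: 2.7
eef_pos: [0.4967, 0.1554, 0.1989]
tool_rot: [[-1.0, -0.019, -0.001], [-0.019, 1.0, 0.0], [0.001, 0.0, -1.0]]
force: [-0.4, -0.3, -0.2]
grip_width: 0.002
grasp_force: 0.1
```

```bash
python3 - <<'E'
from h import *
go(.524,.154,.197)
E
```

```text
2.7 pos [0.4967 0.1554 0.1989] shift mm [-27.3  -1.9   1.9] turn [ 0.     -0.0012  0.003 ] F [-0.4 -0.3 -0.2] w 0.002 q [  3.  -8. -14.  84.   0.   2.]
```

apply_moves(steps=[[-8,0,0,0,0,0,-1],[-12,0,-20,0,0,0,-1],[-30,0,-45,0,0,0,-1],[-60,10,-60,0,0,0,0],[-60,10,-60,0,0,0,0.5]])

```text
time_s: 3.12
eef_pos: [0.5621, 0.167, 0.2606]
tool_rot: [[-1.0, -0.018, 0.004], [-0.018, 1.0, 0.001], [-0.004, 0.001, -1.0]]
force: [-0.8, 0.3, -0.3]
grip_width: 0.274
grasp_force: 0.0
```

```bash
python3 - <<'E'
from h import *
go(.592,.1205,.245)
w,d=shot("wrist");s,_=shot("side")
A=np.hstack([cv2.resize(w,(533,400)),cv2.resize(s[190:265,225:280],(267,400))]);save("pics/w2.png",A)
print(project("wrist",[[.4955,.154,.186],[.478,.154,.186],[.478,.085,.186],[.592,.1205,.194]]))
E
```

```text
3.1167 pos [0.5621 0.167  0.2606] shift mm [-28.9 -47.1  15.7] turn [0.0006 0.0037 0.0022] F [-0.8  0.3 -0.3] w 0.274 q [ 4.  3.  3. 90.  0.  3.]
[[237.4430208  108.57561693]
 [237.34121441  75.69468898]
 [110.65624454  72.89992768]
 [184.62674975 263.93148639]]
```

View pics/w2.png

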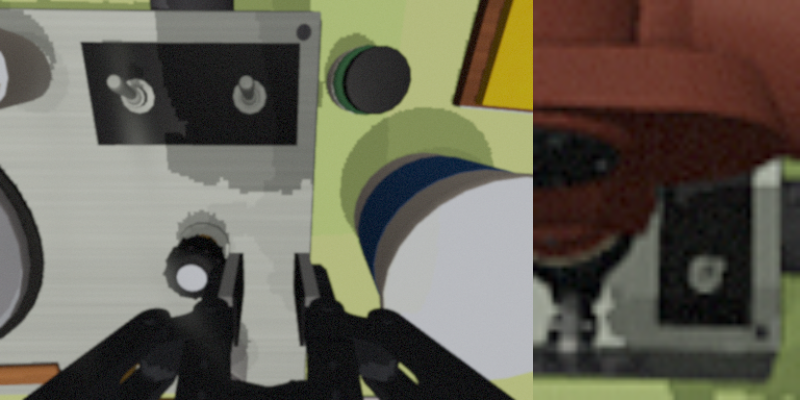

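The pump is now off: its tip is at wrist (236,77), matching the off pose. The shaker is unchanged. The knob top at (183,266) is within about 1 mm of the estimate.

apply_moves(steps=[[-15,-20,0,0,0,0,0.6],[-30,-40,5,0,0,0,0.6],[-30,-47,10,0,0,0,0.6],[-30,-47,16,0,0,0,0.6],[-30,-47,16,0,0,0,0.6]])

```text
time_s: 3.63
eef_pos: [0.5864, 0.1201, 0.2413]
tool_rot: [[-1.0, -0.018, -0.003], [-0.018, 1.0, 0.0], [0.003, 0.0, -1.0]]
force: [-0.4, -0.2, -0.0]
grip_width: 0.797
grasp_force: 0.0
```

```bash
python3 - <<'E'
from h import *
go(.593,.1202,.187)
E
```

```text
3.6333 pos [0.5864 0.1201 0.2413] shift mm [-6.8 -0.  54.3] turn [ 0.0005 -0.0031  0.0022] F [-0.4 -0.2 -0. ] w 0.797 q [-1.  6.  4. 88.  0. -2.]
```

apply_moves(steps=[[-6,0,12,0,0,0,0.6],[-6,0,26,0,0,0,0.6],[-6,0,40,0,0,0,0.6],[-6,0,50,0,0,0,0.6],[-6,0,55,0,0,0,0.6]])

```text
time_s: 4.05
eef_pos: [0.5928, 0.121, 0.1862]
tool_rot: [[-1.0, -0.02, -0.002], [-0.02, 1.0, 0.0], [0.002, 0.0, -1.0]]
force: [0.1, -0.4, 0.4]
grip_width: 0.799
grasp_force: 0.0
```

apply_moves(steps=[[0,0,0,0,0,0,0.6],[0,0,0,0,0,0,0],[0,0,0,0,0,0,-1],[0,0,0,0,0,0,-1],[0,0,0,0,0,0,-1]], squeeze=40)

```text
time_s: 4.47
eef_pos: [0.5943, 0.1203, 0.1895]
tool_rot: [[-1.0, -0.019, 0.002], [-0.019, 1.0, 0.0], [-0.002, 0.0, -1.0]]
force: [-0.9, 0.4, 4.3]
grip_width: 0.403
grasp_force: 39.9
```

```bash
python3 - <<'E'
from h import *
go(.593,.1202,.187)
E
```

```text
4.4667 pos [0.5943 0.1203 0.1895] shift mm [ 1.3 -0.1  2.5] turn [0.0002 0.0017 0.0031] F [-0.9  0.4  4.3] w 0.403 q [-1.  7. -0. 83.  0. -2.]
```

apply_moves(steps=[[0,0,-3,0,0,0,-1],[0,0,-7,0,0,0,-1],[0,0,-11,0,0,0,-1],[0,0,-15,0,0,0,-1],[0,0,-17,0,0,0,-1]], squeeze=50)

```text
time_s: 4.88
eef_pos: [0.5942, 0.1203, 0.2058]
tool_rot: [[-1.0, -0.019, 0.001], [-0.019, 1.0, 0.0], [-0.001, 0.0, -1.0]]
force: [2.8, 1.3, -11.4]
grip_width: 0.402
grasp_force: 50.6
```

apply_moves(steps=[[0,0,0,0,0,0,-1],[0,0,0,0,0,0,-1],[0,0,0,0,0,0,-1],[0,0,0,0,0,0,-1],[0,0,0,0,0,0,-1]])

```text
time_s: 5.3
eef_pos: [0.5942, 0.1203, 0.2057]
tool_rot: [[-1.0, -0.019, 0.001], [-0.019, 1.0, 0.0], [-0.001, 0.0, -1.0]]
force: [5.2, 1.3, 1.6]
grip_width: 0.401
grasp_force: 54.1
```

```bash
python3 - <<'E'
from h import *
go(.593,.1202,.187)
w,d=shot("wrist");s,_=shot("side")
A=np.hstack([cv2.resize(w,(533,400)),cv2.resize(s[190:265,200:255],(267,400))]);save("pics/w3.png",A)
E
```

```text
5.3 pos [0.5942 0.1203 0.2057] shift mm [ 1.2 -0.1 18.7] turn [0.0002 0.0012 0.003 ] F [5.2 1.3 1.6] w 0.401 q [-1.  7.  1. 84.  0. -2.]
```

View pics/w3.png

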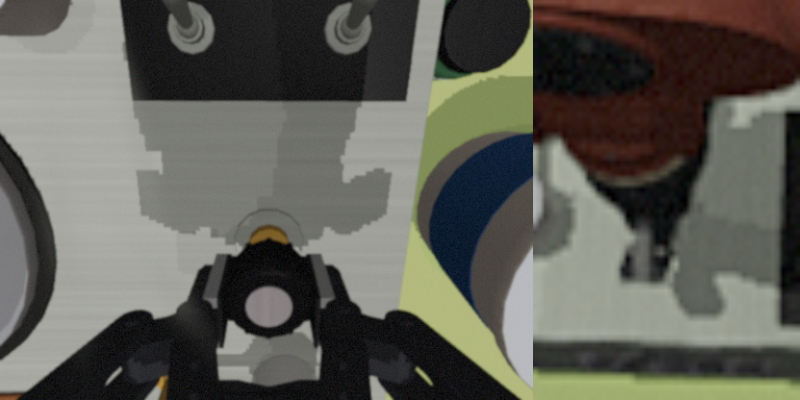

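The knob sits between the pads at (268,305) and has risen 16 mm to its stop, so it is at its detent. The force spiked to −11 N at the stop and then relaxed. Now I hold for about three seconds.

apply_moves(steps=[[0,0,0,0,0,0,-1],[0,0,0,0,0,0,-1],[0,0,0,0,0,0,-1],[0,0,0,0,0,0,-1],[0,0,0,0,0,0,-1]])

```text
time_s: 5.82
eef_pos: [0.5942, 0.1203, 0.2057]
tool_rot: [[-1.0, -0.019, 0.001], [-0.019, 1.0, 0.0], [-0.001, 0.0, -1.0]]
force: [5.3, 1.8, 1.4]
grip_width: 0.398
grasp_force: 54.1
```

apply_moves(steps=[[0,0,0,0,0,0,-1],[0,0,0,0,0,0,-1],[0,0,0,0,0,0,-1],[0,0,0,0,0,0,-1],[0,0,0,0,0,0,-1]])

```text
time_s: 6.23
eef_pos: [0.5942, 0.1203, 0.2057]
tool_rot: [[-1.0, -0.019, 0.001], [-0.019, 1.0, 0.0], [-0.001, 0.0, -1.0]]
force: [4.9, 1.7, 0.7]
grip_width: 0.395
grasp_force: 54.1
```

apply_moves(steps=[[0,0,0,0,0,0,-1],[0,0,0,0,0,0,-1],[0,0,0,0,0,0,-1],[0,0,0,0,0,0,-1],[0,0,0,0,0,0,-1]])

```text
time_s: 6.65
eef_pos: [0.5942, 0.1203, 0.2057]
tool_rot: [[-1.0, -0.019, 0.001], [-0.019, 1.0, 0.0], [-0.001, 0.0, -1.0]]
force: [5.0, 1.3, 0.5]
grip_width: 0.398
grasp_force: 54.1
```

apply_moves(steps=[[0,0,0,0,0,0,-1],[0,0,0,0,0,0,-1],[0,0,0,0,0,0,-1],[0,0,0,0,0,0,-1],[0,0,0,0,0,0,-1]])

```text
time_s: 7.07
eef_pos: [0.5942, 0.1203, 0.2057]
tool_rot: [[-1.0, -0.019, 0.001], [-0.019, 1.0, 0.0], [-0.001, 0.0, -1.0]]
force: [5.0, 0.9, 1.2]
grip_width: 0.4
grasp_force: 54.1
```

apply_moves(steps=[[0,0,0,0,0,0,-1],[0,0,0,0,0,0,-1],[0,0,0,0,0,0,-1],[0,0,0,0,0,0,-1],[0,0,0,0,0,0,-1]])

```text
time_s: 7.48
eef_pos: [0.5942, 0.1203, 0.2057]
tool_rot: [[-1.0, -0.019, 0.001], [-0.019, 1.0, 0.0], [-0.001, 0.0, -1.0]]
force: [5.2, 2.1, 1.6]
grip_width: 0.404
grasp_force: 54.1
```

apply_moves(steps=[[0,0,0,0,0,0,-1],[0,0,0,0,0,0,-1],[0,0,0,0,0,0,-1],[0,0,0,0,0,0,-1],[0,0,0,0,0,0,-1]])

```text
time_s: 7.9
eef_pos: [0.5942, 0.1203, 0.2057]
tool_rot: [[-1.0, -0.019, 0.001], [-0.019, 1.0, 0.0], [-0.001, 0.0, -1.0]]
force: [5.2, 2.5, 0.5]
grip_width: 0.396
grasp_force: 54.1
```

apply_moves(steps=[[0,0,3,0,0,0,-1],[0,0,7,0,0,0,-1],[0,0,11,0,0,0,-1],[0,0,15,0,0,0,-1],[0,0,18,0,0,0,-1]])

```text
time_s: 8.32
eef_pos: [0.5944, 0.1203, 0.1893]
tool_rot: [[-1.0, -0.019, 0.003], [-0.019, 1.0, 0.0], [-0.003, 0.0, -1.0]]
force: [-8.3, 0.6, 32.2]
grip_width: 0.403
grasp_force: 57.1
```

apply_moves(steps=[[0,0,0,0,0,0,-1],[0,0,0,0,0,0,-1],[0,0,0,0,0,0,-1],[0,0,0,0,0,0,-1],[0,0,0,0,0,0,-1]])

```text
time_s: 8.73
eef_pos: [0.5943, 0.1203, 0.1895]
tool_rot: [[-1.0, -0.019, 0.002], [-0.019, 1.0, 0.0], [-0.002, -0.0, -1.0]]
force: [-2.1, 2.8, 14.0]
grip_width: 0.398
grasp_force: 55.4
```

apply_moves(steps=[[0,0,0,0,0,0,0.6],[0,0,0,0,0,0,0.6],[0,0,0,0,0,0,0.6],[0,0,0,0,0,0,0.6],[0,0,0,0,0,0,0.6]])

```text
time_s: 9.15
eef_pos: [0.5934, 0.1202, 0.1867]
tool_rot: [[-1.0, -0.019, -0.001], [-0.019, 1.0, -0.0], [0.001, -0.0, -1.0]]
force: [0.8, -0.8, 0.1]
grip_width: 0.803
grasp_force: 0.0
```

apply_moves(steps=[[0,0,-10,0,0,0,0.6],[0,0,-30,0,0,0,0.6],[0,0,-60,0,0,0,0.6],[0,20,-80,0,0,0,0.6],[0,45,-80,0,0,0,0.6]])

```text
time_s: 9.57
eef_pos: [0.5947, 0.1644, 0.2734]
tool_rot: [[-1.0, -0.017, 0.007], [-0.017, 1.0, 0.0], [-0.007, -0.0, -1.0]]
force: [0.6, 0.6, 1.0]
grip_width: 0.799
grasp_force: 0.0
```

apply_moves(steps=[[0,20,0,0,0,0,0.6],[0,20,0,0,0,0,0.6],[0,20,0,0,0,0,0.6],[0,20,0,0,0,0,0.6],[0,20,0,0,0,0,0.6]])

```text
time_s: 9.98
eef_pos: [0.5926, 0.1844, 0.2674]
tool_rot: [[-1.0, -0.018, -0.0], [-0.018, 1.0, -0.0], [0.0, -0.0, -1.0]]
force: [0.9, -0.4, 0.1]
grip_width: 0.8
grasp_force: 0.0
```

```bash
python3 - <<'E'
from h import *
go(.593,.1202,.187)
w,d=shot("wrist");t,_=shot("top")
A=np.hstack([cv2.resize(w,(533,400)),cv2.resize(t[105:240,170:260],(267,400))]);save("pics/w4.png",A)
g=[[.593,.1202,h] for h in(.194,.21)]+[[.478,.154,.186]]
print(project("wrist",g)*533/512)
m=pts("wrist",[(u,v) for u,v in project("wrist",g[:1])]);print(m)
E
```

```text
9.9833 pos [0.5926 0.1844 0.2674] shift mm [  0.8 -64.2  80.4] turn [-0.0001 -0.0002  0.0022] F [ 0.9 -0.4  0.1] w 0.8 q [ 5. 10. 11. 91. -0.  4.]
[[162.62030288 226.16486069]
 [154.23102382 237.54605705]
 [214.03173025  15.89750137]]
[[0.59276074 0.12037898 0.19454642]]
```

View pics/w4.png

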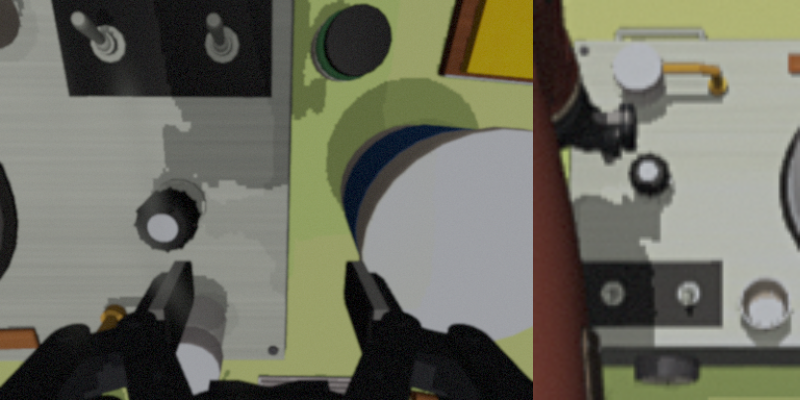

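The knob top is at (162,227), z 0.1945, so it is home. The pump tip at (214,18) is off, the shaker is still to the front, and the arm is clear of everything.

```bash
python3 -c "
from workcell import robot
print(robot.finish_job())"
```

```text
the job is handed in; nothing more can be done
None
```

I switched the pump off, held the vent knob out at its detent for about three seconds, pushed it fully home and handed the job in; the last pictures show the shaker still off, but I got no verdict and did not re-measure the dome and bystanders.

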